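# Hold the filler's key switch turned

### The job

Run the hopper filler from its hold-to-run key switch. Take the key with the flat handle from the key stand and push it down into the keyway on top of the grey switch box until it is fully home, rocking it left and right to free the sticky pins that stop it half way; then turn it a quarter turn clockwise (seen from above) against the spring and finish while still holding it there, for it springs back when let go. Leave the round-handled key standing in its place and the jars, bottle and beaker undisturbed.

Things in the scene. Friction and masses are not known exactly. Their poses are not given: they have to be found in the camera images.
- key_handle (a point): centre of the flat handle of the key to use; the key stands upright, 80 mm tall, 60 g. Handle: black plate 36 (key x) x 9 (key y: grip it this way) x 30 mm tall. Below it a round steel shank 6 mm thick, at the bottom the bit: one flat bar 36 (x) x 6 (y) x 8 mm tall, parallel to the handle. The key is the same turned half round
- key_tip (a point): centre of the underside of the same key's bit, on the key's axis, 65 mm below the handle's centre; z up along the key
- round_key_handle (a point): centre of the handle of the other key, of the same black plastic and height but a round upright cylinder 26 mm across and 30 mm tall; to be left where it stands
- stand: fixed aluminium key stand 150 (x) x 56 (y) x 30 mm high, origin under its centre. Two slots in its top along its x, at x = +37 and -37 mm, 24 mm deep, 38 x 8 mm; each key stands in one, handle parallel to the stand's x, the handle's centre 71 mm above the table. Lift a key 30 mm to clear the slot
- box: grey switch box, fixed, 150 (x) x 120 (y) x 75 mm high, origin under its centre, the keyway in the middle of its flat top. A thin aluminium dial ring with a black pointer lies round the keyway and turns with the cylinder: the pointer rests at +x and stands at -y after a quarter turn, where white marks are
- keyway (a point): centre of the keyway's mouth, level with the box's top, 75 mm above the table; z up, x along the bit's rest direction. Bow-tie opening between brass cheeks: waist 9.6 mm wide (y), rounded lead-ins, wider to both ends (x, 47 mm overall) so the bit can rock 35 degrees each way. Pins block at 9.5 mm depth. Cheeks end at 15 mm; home is the floor at 26 mm: only there the key turns
- pin0 (a joint): sticky pin under the +x end of the bit, m: up to 0.001 at the start, 0.009 most; over about 0.005 it is out of the way. Slides stiffly (4 N) to +y of the keyway and stays where pushed. A post on it stands beside the bit: rocking the key about 30 degrees counterclockwise pushes it aside. Raise the key 1 mm off the pins before rocking, or friction drags them back
- pin1 (a joint): the same under the -x end of the bit; also slides to +y, pushed aside by rocking the key about 30 degrees clockwise (seen from above). With both aside, turn the key back to the rest direction and push it on down
- cylinder (a joint): turning cylinder below the pins, rad: 0 at rest, grows as the key turns clockwise from above, stop at 1.75. Its slot, 7.6 mm wide with rounded edges, starts at 16 mm depth. A quarter turn is 1.57; the bit has 5 degrees of play, so turn the key about 95 degrees. A spring drives it back (0.02 N m at rest, 0.1 N m at a quarter turn)
- jar0: small amber jar with a steel cap, 44 mm across, 45 mm tall, loose on the table, origin under its centre; bystander
- jar1: small amber jar with a steel cap, 44 mm across, 45 mm tall, loose on the table, origin under its centre; bystander
- jar2: small amber jar with a steel cap, 44 mm across, 45 mm tall, loose on the table, origin under its centre; bystander
- beaker: clear open beaker, 90 mm across, 120 mm tall, loose, origin under its centre; bystander
- bottle: amber bottle, 60 mm across, 170 mm tall, loose, origin under its centre; bystander
There are look-alikes about, which are no part of the job. Leave any green or purple look-alike of the part that bears key_handle alone.

How it is judged (in metres and radians):
On the way:
1. the key is fully home in the keyway, the cylinder not yet turned (z of key_tip in the frame of keyway below -0.0225 m and horizontal distance between key_tip and keyway below 0.005 m and angle between the z axis of key_tip and the z axis of keyway, either way round below 0.12 rad and value of joint cylinder below 0.25 rad), for 0.1 s.
At the end, for the whole second after the job is handed in: The key is still home in the keyway (bit's underside more than 22.5 mm below the face, within 5 mm of its axis, upright within 0.12 rad), the cylinder is turned to more than 1.3 rad, the gripper still holds the key (more than 2 N), and the round-handled key still stands in the stand (z of key_tip in the frame of keyway below -0.0225 m and horizontal distance between key_tip and keyway below 0.005 m and angle between the z axis of key_tip and the z axis of keyway, either way round below 0.12 rad and value of joint cylinder above 1.3 rad and contact force between the fingers and key above 2 N and distance between round_key_handle and stand below 0.1 m and angle between round_key_handle's own z axis and vertical below 0.25 rad); the arm keeps its last pose, push and grip.
It fails at once if a jar, the bottle or the beaker is shifted by more than 30 mm (distance of any of jar0, jar1, jar2, beaker, bottle from where it was at the start of the episode above 0.03 m).
It fails at once if the round-handled key is moved by more than 20 mm (distance of round_key_handle from where it was at the start of the episode above 0.02 m).
It also fails if it takes over 45 s, if anything falls off the work surface, if the arm or the gripper's body presses on something with over 40 N, if the wrist force passes 120 N, or if a joint passes its speed limit or range.

### The arm

A 6-joint arm with a two-finger parallel gripper is mounted at the origin on the work surface. World frame = base frame: x ahead of the robot, y to its left, z up, the work surface at z = 0. Lengths are in mm, angles in degrees, forces in N, time in s.
With the tool pointing down it reaches from about 375 to 975 mm from the base axis. Payload 3.8 kg.
Tool frame: the origin (TCP) lies where the fingers leave the gripper's body, on its centre line; the fingertips stand 73 mm ahead of it and the grasp point (between the pads) lies 54 mm ahead of it; z points along the fingers, y is the direction in which the jaws open and shut (so a half turn about z gives the same grasp; the last joint's range is limited). The gripper opens to 85 mm and grips with 20 to 120 N. Pads are 22 mm wide; open, the fingers measure 114 mm over their backs; the gripper's body (76 mm by 85 mm) begins 54 mm behind the grasp point. The pads swing forward as they close: fully open they stand 13 mm farther back than shut.
Start: joints at [66.125, 15.12, 91.902, -0, 72.978, -2.114], TCP at [250.243, 626.895, 303.88] pointing down, gripper open.
Joint ranges: [-150.88, 150.88], [-54.13, 125.18], [17.81, 147.31], [-75.09, 255.09], [0, 152.58], [-146.25, 146.25]. Speed limits (degrees/s): [147.25, 147.25, 180, 180, 180, 180].

### API

Orientations are given as [roll, pitch, yaw] about the fixed x, y, z axes, in that order (R = Rz(yaw) Ry(pitch) Rx(roll)).
In Python, from cell import r gives the robot as it stands. The module is installed in compiled form; this text tells all that it offers.
- The arm moves only by the tool play_rows, never from a script. Its argument "plan" is a list that holds one entry, the list of rows, each a list of 6 numbers: the shift along the tool's x, y, z in cm, then the turn, a rotation vector about the tool's x, y, z in degrees. A call has 1 to 8 rows; each row shifts and turns the commanded pose from where the row before left it, along the tool's axes as they then stand; what a row does not reach is not made up. A row lasts 1/12 s, in which the tool goes at most 41.7 mm and 7.16 degrees, less where a joint would pass 70% of its speed; a pose out of reach is approached as far as the arm can. A call with a gripper value outside its range is refused whole. "jaw" is the finger opening in cm, from 0 to 8.54, set as the call begins (left out, the last holds). The fingers move at their own pace and stop on an object; "squeeze" is the grip in N (left out, the last holds). Time passes only in rows, so rows that do not move let the fingers close. It gives the time, the measured TCP pose, the force and the opening at its end, in the units of the state.
- r.get_state(): the state, without advancing time (a new reading comes with each control period).
- r.capture(name): name is "side" or "top"; returns the picture (420x560x3 uint8, red, green, blue); there is no depth.
- r.calibration(name): a dict with "intrinsics" (3x3 intrinsics, pixels), "R" (3x3) and "t" (3): a world point X has camera coordinates R X + t. Camera axes: x right, y down, z forward; pixel columns grow to the right and rows downward; lengths in mm; the calibration is good to about 2 mm. A picture is of the moment at which its call begins. calibration takes no time and is no camera call.
- r.hand_in(): hands the job in, once; it reports no verdict.
The state is a dict: "clock": time; "q": joint angles; "dq": joint speeds; "tau": joint torques, N m; "tcp_pos": TCP position; "eef_rot": TCP orientation; "ft_force": force on the tool from outside, world axes, zero at the start; "torque": the same for the moment, N m; "gripper_width": finger opening in mm.
Only numpy, scipy, OpenCV 4.12 (cv2) and the standard library are available. Lean on these libraries where they do the work, as an engineer would, in place of code of your own. Each camera call takes 0.05 s, during which the arm holds its last target.

## Working session

There is one attempt and no reset: what is moved stays moved. The work goes in short steps, Python scripts to look and compute and a tool call to move; the robot and the scene stay as the last step left them, time stands still between calls to the robot, and variables do not carry over. Pictures are saved under pics/ and viewed, and the job is handed in when it is done.

Besides the shell and the picture viewer there is one more tool, called after ">>>" as name(argument=value, ...) on one line, values as JSON. play_rows: Moves the arm, as the interface text tells. Its arguments: {"type":"object","properties":{"plan":{"type":"array"},"jaw":{"type":"number"},"squeeze":{"type":"number"}},"required":["plan"]}

```bash
mkdir -p pics; ls
python3 - <<'E'
from cell import r
import cv2
s=r.get_state();print(s)
for n in("side","top"):
    im=r.capture(n);cv2.imwrite(f"pics/{n}0.png",im[:,:,::-1]);c=r.calibration(n);print(n,c)
E
```

```text
pics
{'clock': 0.0, 'q': array([ 6.61245743e+01,  1.51714380e+01,  9.19799626e+01,  3.60855367e-05,
        7.29778793e+01, -2.11279424e+00]), 'dq': array([-0.01553995,  0.02815666,  0.0944661 ,  0.03536788,  0.04456454,
       -0.08770557]), 'tau': array([-1.57053215e-03, -5.15110874e+01, -3.67310321e+01,  7.04647869e-05,
        1.30487923e-02, -3.57831141e-05]), 'tcp_pos': array([250.02417972, 626.3855377 , 302.54720958]), 'eef_rot': array([-1.79870809e+02, -4.80059396e-03,  1.58237353e+02]), 'ft_force': array([ 0.17782288, -0.7056424 ,  0.25142654]), 'torque': array([ 0.05977369, -0.01068437,  0.01961449]), 'gripper_width': 85.4659883353564}
side {'intrinsics': array([[443.99106296,   0.        , 277.03856514],
       [  0.        , 443.99106296, 210.29088881],
       [  0.        ,   0.        ,   1.        ]]), 'R': array([[-0.99556234, -0.09409724,  0.00115557],
       [-0.06831465,  0.71422449, -0.69657482],
       [ 0.06472043, -0.6935626 , -0.71748323]]), 't': array([575.1339625 , 108.92758732, 890.00272151])}
top {'intrinsics': array([[419.88673129,   0.        , 278.89734397],
       [  0.        , 419.88673129, 211.38137795],
       [  0.        ,   0.        ,   1.        ]]), 'R': array([[-7.64389237e-02, -9.97074266e-01, -2.86791272e-06],
       [-9.76982465e-01,  7.48991960e-02, -1.99738265e-01],
       [ 1.99154098e-01, -1.52649761e-02, -9.79849287e-01]]), 't': array([ 43.67749836, 591.09400478, 906.86936751])}
```

View pics/side0.png

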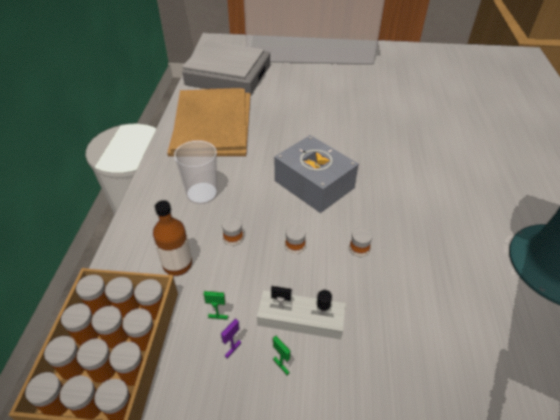

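View pics/top0.png

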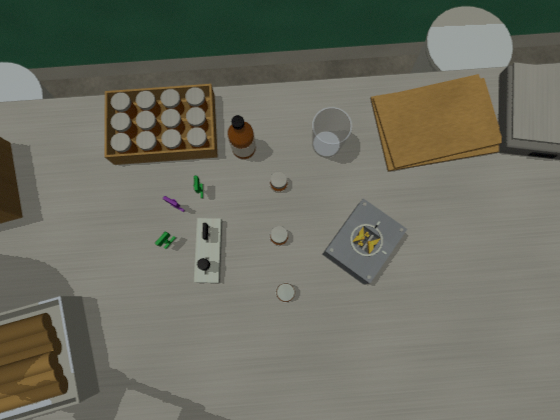

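The top view shows the stand at about (207,250), with the flat handle at (206,231) and the round one at (204,264). The box is at (366,240), with three jars between it and the stand. I'll zoom in next.

Run:
```python
import cv2,numpy as np
t=cv2.imread("pics/top0.png");s=cv2.imread("pics/side0.png")
f=lambda im,x,y,w,h,k:cv2.resize(im[y:y+h,x:x+w],None,fx=k,fy=k,interpolation=cv2.INTER_CUBIC)
a=f(t,180,205,60,90,6);b=f(t,320,195,90,90,6)
cv2.imwrite("pics/tz.png",np.hstack([a[:540],b[:540]])[:, :800])
a=f(s,250,280,100,60,5);b=f(s,265,130,100,80,5)
b=b[:,:];cv2.imwrite("pics/sz.png",cv2.resize(np.vstack([a,b]),None,fx=.85,fy=.85))
```

```text
(no output)
```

View pics/tz.png

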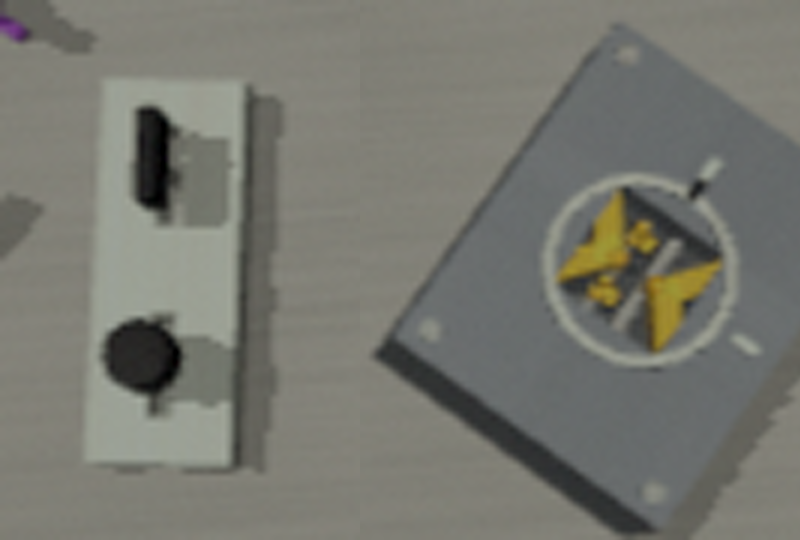

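View pics/sz.png

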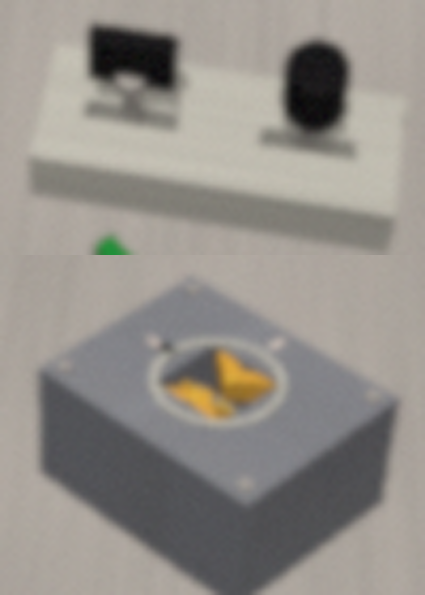

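```bash
cat > h.py <<'E'
import numpy as np,cv2
from cell import r
def ray(n,uv,z):
    c=r.calibration(n);K,R,t=c["intrinsics"],c["R"],c["t"]
    uv=np.atleast_2d(np.array(uv,float));d=np.c_[uv,np.ones(len(uv))]@np.linalg.inv(K).T@R
    o=-R.T@t
    return o+d*((z-o[2])/d[:,2])[:,None]
def proj(n,X):
    c=r.calibration(n);p=np.atleast_2d(X)@c["R"].T+c["t"];p=p@c["intrinsics"].T
    return p[:,:2]/p[:,2:]
E
python3 - <<'E'
from h import *
np.set_printoptions(precision=1,suppress=True)
for n,b,sb,kb in(("top",(320,195,410,290),(188,212,228,288),(198,218,214,272)),("side",(270,135,365,210),(250,280,350,335),(268,284,336,312))):
    im=cv2.imread(f"pics/{n}0.png");hsv=cv2.cvtColor(im,cv2.COLOR_BGR2HSV)
    sub=lambda a,b:a[b[1]:b[3],b[0]:b[2]]
    H,S,V=[hsv[...,i] for i in range(3)]
    # box white-ish
    v=sub(V,b);s=sub(S,b)
    print(n,"V pct",np.percentile(v,[5,50,95]))
    m=((v>155)&(s<60)).astype(np.uint8)
    k,l,st,ce=cv2.connectedComponentsWithStats(m,connectivity=8)
    for i in range(1,k):
        if 3<=st[i,4]<400: print(" white",st[i],ce[i]+b[:2],ray(n,ce[i]+b[:2],75)[0])
    hh=sub(H,b)
    m=((hh>15)&(hh<32)&(s>130)).astype(np.uint8)
    k,l,st,ce=cv2.connectedComponentsWithStats(m,connectivity=8)
    for i in range(1,k):
        if st[i,4]>3: print(" gold",st[i],ce[i]+b[:2],ray(n,ce[i]+b[:2],75)[0])
    v=sub(V,kb)
    m=(v<55).astype(np.uint8)
    k,l,st,ce=cv2.connectedComponentsWithStats(m,connectivity=8)
    for i in range(1,k):
        if st[i,4]>15:
            pts=np.argwhere(l==i)[:,::-1].astype(np.float32)+kb[:2]
            print(" black",st[i],ce[i]+kb[:2],cv2.minAreaRect(pts),ray(n,ce[i]+kb[:2],86 if n=="top" else 71)[0])
    v=sub(V,sb);s=sub(S,sb);h=sub(H,sb)
    print(" stand hsv",hsv[(sb[1]+sb[3])//2,(sb[0]+sb[2])//2], "table",hsv[sb[1]-5,sb[0]-8])
E
```

```text
top V pct [ 86. 127. 133.]
 gold [33 33 17 14 97] [361.  235.3] [ 521.  -180.5   75. ]
 gold [48 44 12 14 81] [371.8 244.4] [ 498.9 -202.1   75. ]
 gold [38 46  5  5 17] [360.2 243.1] [ 503.7 -176.7   75. ]Traceback (most recent call last):
  File "<stdin>", line 25, in <module>
cv2.error: OpenCV(4.12.0) /io/opencv/modules/imgproc/src/convhull.cpp:143: error: (-215:Assertion failed) total >= 0 && (depth == CV_32F || depth == CV_32S) in function 'convexHull'
```

```bash
cat > m.py <<'E'
from h import *
import sys
np.set_printoptions(precision=1,suppress=True)
def comps(m,off,mn):
    k,l,st,ce=cv2.connectedComponentsWithStats(m.astype(np.uint8),connectivity=8)
    return [((np.argwhere(l==i)[:,::-1]+off).astype(np.float32)) for i in range(1,k) if st[i,4]>=mn]
sub=lambda a,b:a[b[1]:b[3],b[0]:b[2]]
R=(("top",(320,195,410,290),(188,212,228,288),(198,218,214,274)),("side",(270,135,365,210),(250,280,350,335),(268,284,336,312)))
if __name__=="__main__":
  for n,b,sb,kb in R:
    im=cv2.imread(f"pics/{n}0.png");hsv=cv2.cvtColor(im,cv2.COLOR_BGR2HSV)
    H,S,V=[hsv[...,i] for i in range(3)]
    hole=b
    # white inside box
    rr=(340,215,392,262) if n=="top" else (295,145,338,172)
    th=150 if n=="top" else 165
    print(n)
    for p in comps((sub(V,rr)>th)&(sub(S,rr)<60),rr[:2],3):
        x0,y0,w,h=cv2.boundingRect(p); c=p.mean(0)
        print(" white n%d"%len(p),(x0,y0,w,h),c,ray(n,c,75)[0])
        if len(p)>40:
            hull=cv2.convexHull(p);e=cv2.fitEllipse(hull);print("  ell",e,ray(n,e[0],75)[0])
    for p in comps(sub(V,kb)<60,kb[:2],15):
        print(" black n%d"%len(p),cv2.boundingRect(p),cv2.minAreaRect(p),ray(n,p.mean(0),86 if n=="top" else 71)[0])
    v=sub(V,sb);t,_=cv2.threshold(v,0,255,cv2.THRESH_OTSU);print(" stand",t,np.percentile(v,[5,25,50,75,95]),np.percentile(sub(S,sb),[5,50,95]))
    print(np.percentile(sub(V,b),[2,25,50,75,98]),np.percentile(sub(S,b),[2,50,98]))
E
python3 m.py
```

```text
top
 white n3 (378, 222, 2, 2) [378.3 222.3] [ 547.4 -222.8   75. ]
 white n8 (359, 224, 8, 3) [362.5 224.9] [ 544.3 -186.6   75. ]
 white n3 (368, 225, 3, 1) [369. 225.] [ 542.9 -201.1   75. ]
 white n3 (355, 227, 3, 3) [356. 228.] [ 538.4 -171.2   75. ]
 white n4 (351, 237, 1, 4) [351.  238.5] [ 515.6 -157.3   75. ]
 white n4 (376, 250, 3, 3) [376.8 251. ] [ 483.4 -211.3   75. ]
 white n3 (383, 251, 3, 3) [384. 252.] [ 480.  -227.1   75. ]
 white n8 (365, 254, 8, 2) [368.5 254.6] [ 476.8 -192.1   75. ]
 black n85 (203, 223, 6, 17) ((205.5, 231.0), (16.0, 5.0), 90.0) [555.4 165.2  86. ]
 black n115 (198, 258, 12, 13) ((203.50003051757812, 264.0000305175781), (12.020814895629883, 10.60660171508789), 45.0) [483.1 171.8  86. ]
 stand 106.0 [ 40. 117. 130. 158. 161.] [16. 20. 24.]
[ 53. 108. 127. 130. 147.] [  7.  18. 150.]
side
 white n26 (330, 145, 8, 5) [334.5 146.4] [ 466.3 -243.2   75. ]
 white n5 (329, 150, 3, 2) [329.8 150.4] [ 477.  -227.3   75. ]
 white n12 (328, 154, 4, 8) [330.2 157.8] [ 475.8 -200.2   75. ]
 white n14 (301, 155, 3, 10) [301.6 159.7] [ 539.9 -187.4   75. ]
 white n9 (312, 168, 8, 2) [315.2 168.8] [ 508.2 -159.    75. ]
 black n191 (272, 287, 19, 14) ((280.87835693359375, 293.2297058105469), (19.563480377197266, 11.014732360839844), 9.462322235107422) [555.4 167.2  71. ]
 black n217 (318, 291, 13, 20) ((324.0, 300.5), (19.0, 12.0), 90.0) [482.  174.9  71. ]
 stand 105.0 [ 28.9 142.  173.  186.  193. ] [18. 21. 24.]
[ 81.  99. 140. 171. 176.] [  4.   15.  122.5]
```

```bash
cat > m2.py <<'E'
from m import *
from scipy.optimize import least_squares
for n,b,sb,kb in R:
    im=cv2.imread(f"pics/{n}0.png");hsv=cv2.cvtColor(im,cv2.COLOR_BGR2HSV)
    H,S,V=[hsv[...,i].astype(float) for i in range(3)]
    # ring: circle fit, weight V above box, in world plane
    vv,uu=np.mgrid[b[1]:b[3],b[0]:b[2]];X=ray(n,np.c_[uu.ravel(),vv.ravel()],76)
    val=sub(V,b).ravel();sat=sub(S,b).ravel()
    c0=np.array([510,-190.])
    d=np.hypot(*(X[:,:2]-c0).T)
    k=(d<48)&(d>22)&(val>(138 if n=="top" else 158))&(sat<50)
    P=X[k,:2]
    f=least_squares(lambda p:np.hypot(P[:,0]-p[0],P[:,1]-p[1])-p[2],[510,-190,33],loss="soft_l1",f_scale=1.5)
    print(n,"ring",f.x,k.sum(),np.sqrt(np.mean(f.fun**2)))
    # stand top
    if n=="top": m=(sub(V,sb)>143)
    else: m=(sub(V,sb)>178)
    m=cv2.morphologyEx(m.astype(np.uint8),cv2.MORPH_CLOSE,np.ones((9,9)))
    P=max(comps(m,sb[:2],20),key=len)
    Xs=ray(n,cv2.convexHull(P).reshape(-1,2),30)[:,:2].astype(np.float32)
    print("  stand",cv2.minAreaRect(Xs))
    # box top: floodfill-like on saturation/brightness
    for v0 in [0]:
        m=((sub(V,b)>112)&(sub(S,b)<60)&(sub(S,b)>0)) if n=="top" else (sub(V,b)<152)&(sub(V,b)>115)
        print("  center hsv", hsv[240,345],hsv[270,370], hsv[210,400])
E
python3 m2.py
python3 - <<'E'
import cv2
for n,b in (("top",(325,195,410,290)),("side",(270,135,365,210))):
    h=cv2.cvtColor(cv2.imread(f"pics/{n}0.png"),cv2.COLOR_BGR2HSV)
    print(n); 
    for y in range(b[1],b[3],6): print(y,' '.join("%d/%d/%d"%tuple(h[y,x]) for x in range(b[0],b[2],8)))
E
```

```text
top ring [ 510.8 -190.8   34.2] 129 2.718874132301681
  stand ((522.263671875, 172.29177856445312), (55.34284973144531, 147.68722534179688), 85.04579162597656)
  center hsv [ 90   9 109] [ 90   9 108] [ 27  19 131]
side ring [ 508.2 -192.    34.3] 123 2.960495221996408
  stand ((518.14501953125, 169.86492919921875), (64.60040283203125, 160.39476013183594), 81.27654266357422)
  center hsv [ 18  22 175] [ 16  22 172] [ 18  20 167]
top
195 27/22/129 27/22/130 27/19/132 27/21/132 25/21/131 27/22/130 27/18/130 27/18/130 30/18/127 27/18/126 24/20/126
201 27/22/129 30/22/129 30/20/128 30/22/129 27/20/130 100/7/109 27/19/132 30/18/131 27/18/129 30/20/127 25/22/126
207 27/20/129 27/18/129 27/20/130 27/21/131 83/10/104 90/12/108 84/12/107 30/19/132 27/19/132 25/22/130 27/20/127
213 30/20/127 27/22/129 25/21/132 24/19/131 83/9/109 83/9/108 98/10/107 90/7/105 27/20/129 27/20/129 30/20/129
219 25/21/131 24/20/129 27/19/131 90/9/110 98/9/108 102/12/109 98/9/108 96/12/107 90/10/106 25/22/128 27/20/127
225 27/22/129 24/20/129 27/20/130 83/9/109 90/7/113 38/20/142 53/8/124 100/14/106 84/12/106 90/10/
[... 2029 characters left out ...]
 114/15/86 128/12/87 105/11/138 113/8/136 115/11/137 126/9/136 105/12/83 128/12/83 13/18/166
183 17/23/174 15/12/127 120/15/87 120/12/86 120/9/83 115/17/88 120/6/136 132/9/135 120/6/81 128/13/79 130/9/84 16/19/171
189 17/24/173 19/23/178 19/15/134 132/15/85 130/9/82 114/15/87 114/15/87 135/12/83 120/9/83 128/12/83 120/3/88 16/22/174
195 17/24/173 15/20/175 13/20/176 13/16/141 113/12/82 115/18/87 115/17/89 110/9/81 135/6/80 120/3/89 17/21/168 15/23/175
201 15/21/171 16/22/172 16/22/174 17/21/173 14/19/150 120/18/87 135/12/85 128/12/86 150/6/90 16/23/170 19/21/167 14/22/174
207 13/21/170 18/22/171 16/22/173 16/22/173 18/22/175 15/20/154 113/12/87 15/6/92 16/22/173 16/20/169 16/20/170 13/20/176
```

```bash
cat > m3.py <<'E'
from m import *
for n,b,sb,kb in R:
    im=cv2.imread(f"pics/{n}0.png");hsv=cv2.cvtColor(im,cv2.COLOR_BGR2HSV)
    H,S,V=[sub(hsv[...,i].astype(float),b) for i in range(3)]
    m=((H>70)&(H<150)|(S<8))&((V>99)&(V<116) if n=="top" else (V>126)&(V<146))
    m=cv2.morphologyEx(m.astype(np.uint8),cv2.MORPH_OPEN,np.ones((3,3)))
    P=max(comps(m,b[:2],50),key=len)
    X=ray(n,cv2.convexHull(P).reshape(-1,2),75)[:,:2].astype(np.float32)
    print(n,"box",cv2.minAreaRect(X))
    V=sub(hsv[...,2],sb).astype(float)
    m=(V>145) if n=="top" else (V>181)
    m=m.astype(np.uint8)
    cv2.imwrite(f"pics/mk_{n}.png",cv2.resize(m*255,None,fx=5,fy=5))
    P=np.concatenate(comps(m,sb[:2],30))
    X=ray(n,cv2.convexHull(P).reshape(-1,2),30)[:,:2].astype(np.float32)
    print(" stand",cv2.minAreaRect(X))
    print(np.round(hsv[298,255:350:3,2]) if n=="side" else hsv[248,188:228,2])
    if n=="side": print(hsv[285:335,300,2])
    # handle edges as sub-pixel: darkness-weighted moments
    for box in ([(199,219,213,243),(195,253,213,275)] if n=="top" else []):
        g=np.clip(110-sub(hsv[...,2],box).astype(float),0,None);g[g<45]=0
        yy,xx=np.mgrid[box[1]:box[3],box[0]:box[2]]
        c=np.array([(g*xx).sum(),(g*yy).sum()])/g.sum()
        C=np.cov(np.c_[xx.ravel(),yy.ravel()].T,aweights=g.ravel());w,v=np.linalg.eigh(C)
        q=ray(n,[c-10*v[:,1],c+10*v[:,1]],86);d=q[1]-q[0]
        print("  key",c,ray(n,c,86)[0],"axis",np.degrees(np.arctan2(d[1],d[0]))%180)
E
python3 m3.py
```

```text
top box ((510.79510498046875, -191.27838134765625), (119.71368408203125, 148.4055633544922), 49.22607421875)
 stand ((522.2503662109375, 172.12033081054688), (55.129432678222656, 147.50918579101562), 85.241943359375)
[132 132 131 131 132 131 131 143 157 161 161 161 160 159 161 162 160 160
 161 160 160 159 161 158 160 160 160 160 161 160 159 127  73  78  97 100
  99 119 130 129]
  key [205.3 231.2] [555.1 164.9  86. ] axis 179.29074879323053
  key [203.8 264. ] [483.  171.1  86. ] axis 48.59499235337187
side box ((508.6200256347656, -190.81640625), (116.4790267944336, 146.72402954101562), 49.05625534057617)
 stand ((519.1519775390625, 169.78726196289062), (55.31626892089844, 150.79534912109375), 84.80438995361328)
[175 178 185 192 190 166  89  79 143 113  35  14  99 175 192 192 192 190
 187 183 167  42  26  25  28  42 161 173 171 173 174 169]
[173 172 173 173 172 173 173 171 172 174 177 185 191 192 192 193 189 191
 191 189 191 194 191 190 190 191 193 192 191 194 193 190 190 193 194 194
 191 186 174 151 134 127 130 128 128 128 131 147 162 170]
```

View pics/mk_side.png

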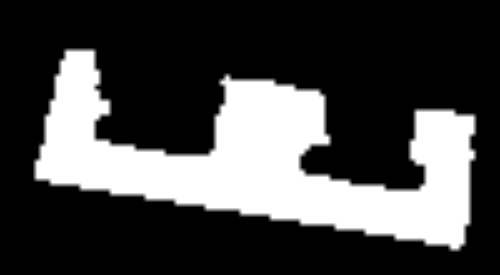

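View pics/mk_top.png

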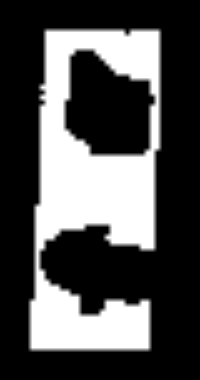

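```bash
cat >> h.py <<'E'
def st():
    s=r.get_state();print("t%.2f"%s["clock"],"tcp",np.round(s["tcp_pos"],2),"rot",np.round(s["eef_rot"],2),"F",np.round(s["ft_force"],1),"T",np.round(s["torque"],2),"w%.2f"%s["gripper_width"],"q6 %.1f"%s["q"][5]);return s
def go(x,y,z,yaw=None,psi=None):
    s=r.get_state();p=s["tcp_pos"];ps=np.radians(s["eef_rot"][2] if psi is None else psi);d=np.array([x,y,z])-p
    print("tool shift cm",np.round(np.array([np.cos(ps)*d[0]+np.sin(ps)*d[1],np.sin(ps)*d[0]-np.cos(ps)*d[1],-d[2]])/10,3), "turn",None if yaw is None else round(s["eef_rot"][2]-yaw,2))
E
python3 -c "
from h import *
go(556,167,225,175.1,psi=175.1);go(556,167,225,175.1)"
```

```text
tool shift cm [-34.41  -43.16    7.768] turn -16.86
tool shift cm [-45.448 -31.326   7.768] turn -16.86
```

>>> play_rows(plan=[[[0,0,0,0,0,-5.6],[0,0,0,0,0,-5.6],[0,0,0,0,0,-5.7]]], jaw=4.5)

```text
clock: 0.35
tcp_pos: [250.1, 626.6, 303.0]
eef_rot: [-179.9, -0.0, 175.4]
ft_force: [-0.1, 0.4, -1.0]
gripper_width: 51.6
```

>>> play_rows(plan=[[[-2.15,-2.7,0.48,0,0,0],[-2.15,-2.7,0.48,0,0,0],[-2.15,-2.7,0.48,0,0,0],[-2.15,-2.7,0.48,0,0,0],[-2.15,-2.7,0.48,0,0,0],[-2.15,-2.7,0.48,0,0,0],[-2.15,-2.7,0.48,0,0,0],[-2.15,-2.7,0.48,0,0,0]]])

```text
clock: 1.02
tcp_pos: [403.7, 395.4, 264.8]
eef_rot: [-180.0, -0.0, 175.2]
ft_force: [0.9, 0.3, 0.2]
gripper_width: 44.9
```

>>> play_rows(plan=[[[-2.15,-2.7,0.48,0,0,0],[-2.15,-2.7,0.48,0,0,0],[-2.15,-2.7,0.48,0,0,0],[-2.15,-2.7,0.48,0,0,0],[-2.15,-2.7,0.48,0,0,0],[-2.15,-2.7,0.48,0,0,0],[-2.15,-2.7,0.48,0,0,0],[-2.15,-2.7,0.48,0,0,0]]])

```text
clock: 1.68
tcp_pos: [556.7, 165.6, 226.4]
eef_rot: [-180.0, -0.0, 175.1]
ft_force: [0.1, -0.0, 0.3]
gripper_width: 44.9
```

>>> play_rows(plan=[[[0,0,0,0,0,0],[0,0,0,0,0,0],[0,0,0,0,0,0]]])

```text
clock: 1.93
tcp_pos: [556.0, 167.2, 226.6]
eef_rot: [180.0, -0.1, 175.1]
ft_force: [0.0, -0.0, 0.4]
gripper_width: 45.0
```

Run:
```python
from h import *
st();go(556,167,150,175.1)
for n in("side","top"):cv2.imwrite(f"pics/{n}1.png",r.capture(n)[:,:,::-1])
t=cv2.imread("pics/top1.png")[180:300,130:270];s=cv2.imread("pics/side1.png")[220:340,220:360]
cv2.imwrite("pics/a1.png",cv2.resize(np.hstack([t,s]),None,fx=2.8,fy=2.8,interpolation=cv2.INTER_CUBIC))
```

```text
t1.93 tcp [556.03 167.19 226.58] rot [ 1.8000e+02 -7.0000e-02  1.7508e+02] F [ 0.  -0.   0.4] T [-0.02  0.01 -0.01] w44.97 q6 -70.8
tool shift cm [ 1.000e-03 -1.900e-02  7.658e+00] turn -0.02
```

View pics/a1.png

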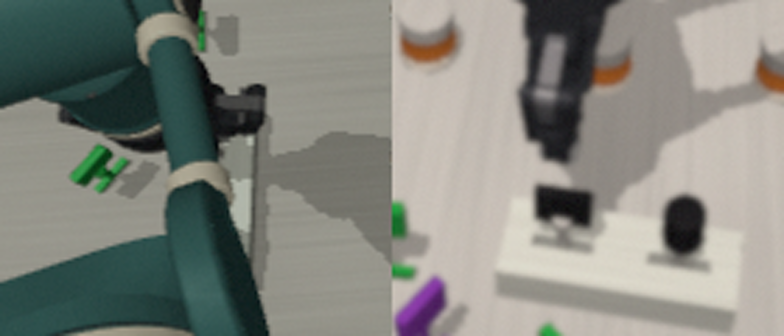

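>>> play_rows(plan=[[[0,0,2,0,0,0],[0,0,2,0,0,0],[0,0,2,0,0,0],[0,0,2,0,0,0],[0,0,1,0,0,0],[0,0,1,0,0,0],[0,0,0.2,0,0,0],[0,0,0,0,0,0]]])

```text
clock: 2.7
tcp_pos: [556.1, 167.8, 124.8]
eef_rot: [-180.0, -0.0, 175.2]
ft_force: [0.0, -0.9, 0.3]
gripper_width: 44.8
```

Run:
```python
from h import *
st()
for n in("side",):cv2.imwrite(f"pics/{n}2.png",r.capture(n)[:,:,::-1])
s=cv2.imread("pics/side2.png")[240:340,230:360]
cv2.imwrite("pics/a2.png",cv2.resize(s,None,fx=5,fy=5,interpolation=cv2.INTER_CUBIC))
```

```text
t2.70 tcp [556.09 167.76 124.85] rot [-1.7999e+02 -4.0000e-02  1.7519e+02] F [ 0.  -0.9  0.3] T [ 0.01  0.03 -0.05] w44.76 q6 -70.9
```

View pics/a2.png

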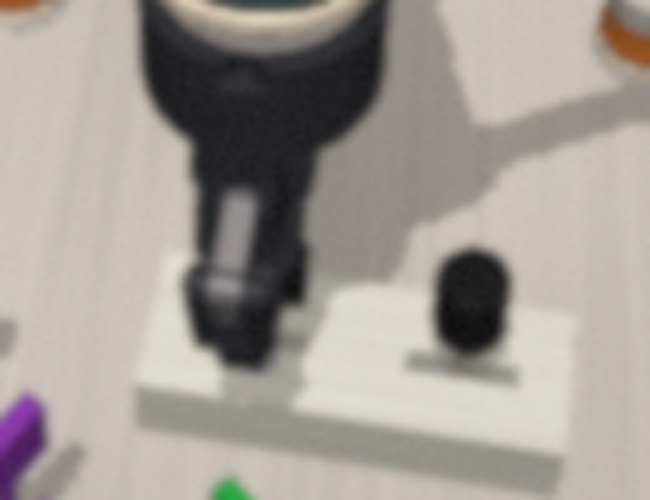

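The gripper straddles the handle, and the round key at crop (470,300) is clear. Closing gently.

>>> play_rows(plan=[[[0,0,0,0,0,0],[0,0,0,0,0,0],[0,0,0,0,0,0],[0,0,0,0,0,0],[0,0,0,0,0,0],[0,0,0,0,0,0]]], jaw=0, squeeze=20)

```text
clock: 3.25
tcp_pos: [557.2, 167.5, 126.2]
eef_rot: [180.0, 0.1, 175.1]
ft_force: [-0.2, 0.5, 5.6]
gripper_width: 8.8
```

```bash
python3 -c "
from h import *
st()"
```

```text
t3.25 tcp [557.19 167.46 126.22] rot [1.7996e+02 1.1000e-01 1.7513e+02] F [-0.2  0.5  5.6] T [ 0.04  0.09 -0.03] w8.75 q6 -70.9
```

>>> play_rows(plan=[[[0,0,0,0,0,0],[0,0,0,0,0,0],[0,0,-1,0,0,0],[0,0,-1,0,0,0],[0,0,-2,0,0,0],[0,0,-2,0,0,0],[0,0,-2,0,0,0],[0,0,-2.5,0,0,0]]], squeeze=90)

```text
clock: 3.92
tcp_pos: [555.1, 167.0, 230.3]
eef_rot: [-179.9, -0.2, 175.1]
ft_force: [0.2, 0.4, -1.0]
gripper_width: 7.4
```

>>> play_rows(plan=[[[0,0,0,0,0,6],[0,0,0,0,0,6],[0,0,0,0,0,6],[0,0,0,0,0,6],[0,0,0,0,0,6],[0,0,0,0,0,6],[0,0,0,0,0,0],[0,0,0,0,0,0]]])

```text
clock: 4.58
tcp_pos: [556.1, 167.2, 230.4]
eef_rot: [-180.0, -0.0, 139.3]
ft_force: [-0.3, 0.9, 0.6]
gripper_width: 7.9
```

```bash
python3 -c "
from h import *
st()
go(509.7,-191,229,139.1,psi=139.1)"
```

```text
t4.58 tcp [556.07 167.23 230.43] rot [-1.7998e+02 -2.0000e-02  1.3930e+02] F [-0.3  0.9  0.6] T [ 0.01 -0.01  0.05] w7.90 q6 -35.0
tool shift cm [-19.95  -30.113   0.143] turn 0.2
```

>>> play_rows(plan=[[[-1.66,-2.51,0,0,0,0.1],[-1.66,-2.51,0,0,0,0.1],[-1.66,-2.51,0,0,0,0],[-1.66,-2.51,0,0,0,0],[-1.66,-2.51,0,0,0,0],[-1.66,-2.51,0,0,0,0]]])

```text
clock: 5.08
tcp_pos: [532.2, -12.9, 230.4]
eef_rot: [-180.0, -0.0, 139.1]
ft_force: [-0.0, 0.4, -0.5]
gripper_width: 7.7
```

>>> play_rows(plan=[[[-1.66,-2.51,0,0,0,0],[-1.66,-2.51,0,0,0,0],[-1.66,-2.51,0,0,0,0],[-1.66,-2.51,0,0,0,0],[-1.66,-2.51,0,0,0,0],[-1.66,-2.51,0,0,0,0],[0,0,0,0,0,0],[0,0,0,0,0,0]]])

```text
clock: 5.75
tcp_pos: [508.5, -192.0, 230.3]
eef_rot: [180.0, -0.0, 138.9]
ft_force: [-0.7, 1.0, -0.0]
gripper_width: 7.5
```

Run:
```python
from h import *
s=st()
P=s["tcp_pos"].copy();
for n in("side","top"):
    im=r.capture(n)[:,:,::-1].copy();cv2.imwrite(f"pics/{n}3.png",im)
    print(n,[np.round(proj(n,[P[0],P[1],z])[0],1) for z in(P[2]-54,P[2]-119,75)])
t=cv2.imread("pics/top3.png")[190:290,315:415];s=cv2.imread("pics/side3.png")[80:210,265:375]
f=lambda a:cv2.resize(a,(390,int(390*a.shape[0]/a.shape[1])),interpolation=cv2.INTER_CUBIC)
a,b=f(t),f(s);h=min(len(a),len(b));cv2.imwrite("pics/a3.png",np.hstack([a[:h],b[-h:]]))
```

```text
t5.75 tcp [ 508.52 -191.98  230.28] rot [ 1.7999e+02 -2.0000e-02  1.3888e+02] F [-0.7  1.  -0. ] T [-0.01 -0.01 -0.02] w7.55 q6 -72.2
side [array([318.7, 121.6]), array([316.6, 146.4]), array([315.6, 159.3])]
top [array([377.2, 233.8]), array([370.2, 238.2]), array([366.8, 240.5])]
```

View pics/a3.png

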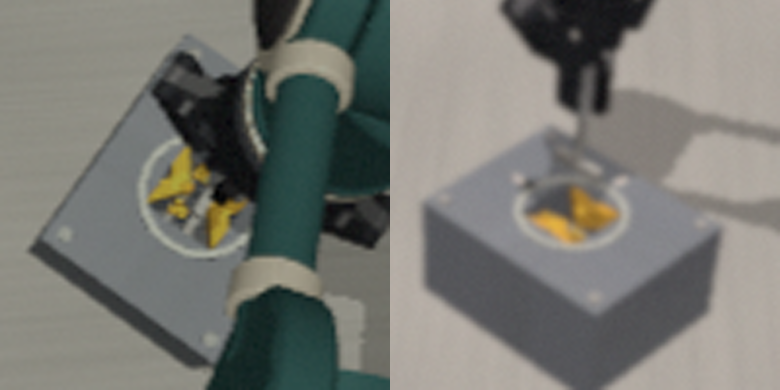

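>>> play_rows(plan=[[[0,0,1,0,0,0],[0,0,1,0,0,0],[0,0,0.6,0,0,0],[0,0,0,0,0,0],[0,0,0,0,0,0]]])

```text
clock: 6.27
tcp_pos: [508.3, -189.8, 202.8]
eef_rot: [-180.0, -0.1, 139.0]
ft_force: [0.5, 0.0, 0.2]
gripper_width: 7.8
```

Run:
```python
from h import *
s=st()
P=s["tcp_pos"].copy();
for n in("side","top"):
    im=r.capture(n)[:,:,::-1].copy();cv2.imwrite(f"pics/{n}4.png",im)
    print(n,[np.round(proj(n,[P[0],P[1],z])[0],1) for z in(P[2]-54,P[2]-119,75)])
t=cv2.imread("pics/top4.png")[215:265,340:390];s=cv2.imread("pics/side4.png")[125:185,290:350]
f=lambda a:cv2.resize(a,(400,int(400*a.shape[0]/a.shape[1])),interpolation=cv2.INTER_CUBIC)
a,b=f(t),f(s);h=min(len(a),len(b));cv2.imwrite("pics/a4.png",np.hstack([a[:h],b[:h]]))
```

```text
t6.27 tcp [ 508.32 -189.78  202.76] rot [-1.7996e+02 -1.4000e-01  1.3900e+02] F [0.5 0.  0.2] T [-0.02 -0.03  0.08] w7.77 q6 -72.1
side [array([317.8, 133. ]), array([315.9, 156.9]), array([315.6, 159.9])]
top [array([373.1, 235.9]), array([366.6, 240.1]), array([365.8, 240.6])]
```

View pics/a4.png

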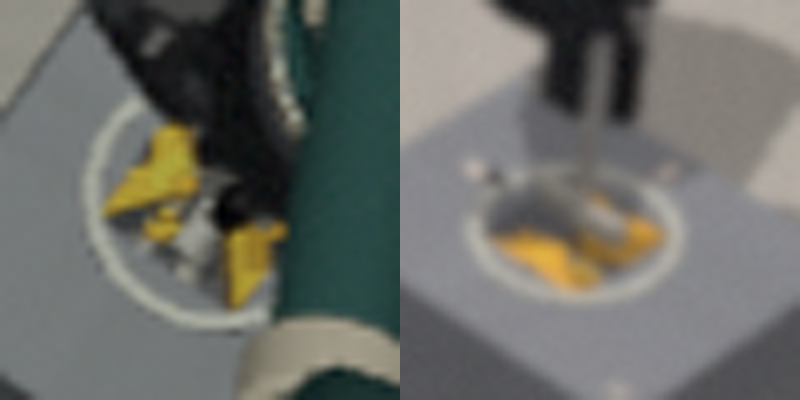

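Run:
```python
from h import *
s=cv2.imread("pics/side4.png")[135:175,292:340]
cv2.imwrite("pics/a5.png",cv2.resize(s,None,fx=16,fy=14.5,interpolation=cv2.INTER_CUBIC))
# cumulative commanded
p=np.array([250.243,626.895,303.88]);y=158.239
def mv(d,t,k=1):
    global p,y
    for _ in range(k):
        c,s_=np.cos(np.radians(y)),np.sin(np.radians(y));d_=np.array(d)*10
        p=p+np.array([c*d_[0]+s_*d_[1],s_*d_[0]-c*d_[1],-d_[2]]);y-=t
mv([0,0,0],-16.9);mv([-2.15,-2.7,.48],0,16);mv([0,0,10.2],0);mv([0,0,-10.5],0);mv([0,0,0],36);mv([-1.66,-2.51,0],.1,2);mv([-1.66,-2.51,0],0,10);mv([0,0,2.6],0)
print(p,y)
```

```text
[ 508.90684146 -190.67682423  204.08      ] 138.93900000000002
```

View pics/a5.png

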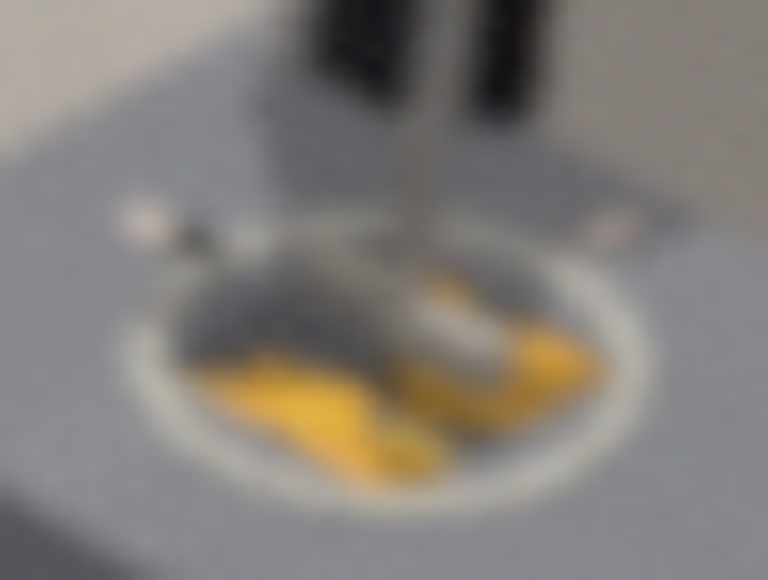

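>>> play_rows(plan=[[[-0.09,0.05,0,0,0,0],[0,0,0.3,0,0,0],[0,0,0.3,0,0,0],[0,0,0.2,0,0,0],[0,0,0.1,0,0,0],[0,0,0.1,0,0,0],[0,0,0,0,0,0]]])

```text
clock: 6.95
tcp_pos: [509.7, -190.9, 193.8]
eef_rot: [-180.0, -0.0, 138.9]
ft_force: [-0.3, 0.5, -0.5]
gripper_width: 7.4
```

>>> play_rows(plan=[[[0,0,0.1,0,0,0],[0,0,0.1,0,0,0],[0,0,0.1,0,0,0],[0,0,0.1,0,0,0],[0,0,0,0,0,0]]])

```text
clock: 7.37
tcp_pos: [509.8, -190.8, 189.8]
eef_rot: [-180.0, -0.0, 138.9]
ft_force: [0.8, 0.3, -1.2]
gripper_width: 7.8
```

```bash
python3 -c "
from h import *
st()
cv2.imwrite('pics/side6.png',r.capture('side')[:,:,::-1])
s=cv2.imread('pics/side6.png')[135:175,292:340]
cv2.imwrite('pics/a6.png',cv2.resize(s,None,fx=16,fy=14.5,interpolation=cv2.INTER_CUBIC))
st()"
```

```text
t7.37 tcp [ 509.79 -190.84  189.84] rot [-1.7999e+02 -2.0000e-02  1.3894e+02] F [ 0.8  0.3 -1.2] T [-0.02 -0.06  0.11] w7.84 q6 -72.1
t7.42 tcp [ 509.81 -190.84  189.92] rot [-1.8000e+02 -2.0000e-02  1.3894e+02] F [-0.   0.8 -0.5] T [-0.01  0.    0.02] w7.99 q6 -72.1
```

View pics/a6.png

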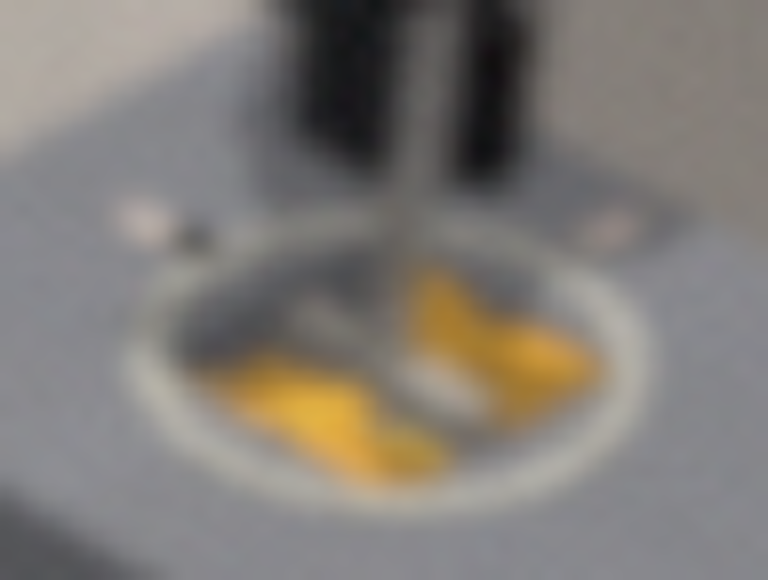

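The bit has entered between the cheeks, centred at about crop (395,360), with no contact force. I'll go on down to the pins.

>>> play_rows(plan=[[[0,0,0.1,0,0,0],[0,0,0.1,0,0,0],[0,0,0.1,0,0,0],[0,0,0,0,0,0]]])

```text
clock: 7.75
tcp_pos: [509.8, -190.8, 186.8]
eef_rot: [-180.0, -0.0, 138.9]
ft_force: [1.0, -0.7, -0.6]
gripper_width: 7.8
```

>>> play_rows(plan=[[[0,0,0.1,0,0,0],[0,0,0,0,0,0]]])

```text
clock: 7.92
tcp_pos: [509.9, -190.9, 185.9]
eef_rot: [-180.0, -0.0, 138.9]
ft_force: [-0.5, 0.4, -0.6]
gripper_width: 7.9
```

>>> play_rows(plan=[[[0,0,0.1,0,0,0],[0,0,0,0,0,0]]])

```text
clock: 8.08
tcp_pos: [510.1, -190.9, 185.8]
eef_rot: [180.0, 0.0, 138.9]
ft_force: [-2.0, 1.0, 3.4]
gripper_width: 7.8
```

>>> play_rows(plan=[[[0,0,0.1,0,0,0],[0,0,0,0,0,0]]])

```text
clock: 8.25
tcp_pos: [510.2, -191.0, 185.7]
eef_rot: [180.0, 0.0, 138.9]
ft_force: [-3.5, 1.8, 8.1]
gripper_width: 7.9
```

>>> play_rows(plan=[[[0,0,-0.31,0,0,0],[0,0,0,0,0,0],[0,0,0,0,0,-6],[0,0,0,0,0,-6],[0,0,0,0,0,-6],[0,0,0,0,0,-6],[0,0,0,0,0,-6],[0,0,0,0,0,0]]])

```text
clock: 8.92
tcp_pos: [509.5, -191.1, 186.8]
eef_rot: [-180.0, -0.1, 169.1]
ft_force: [-1.6, -0.2, 0.4]
gripper_width: 7.8
```

```bash
python3 -c "
from h import *
st()"
```

```text
t8.92 tcp [ 509.5  -191.13  186.76] rot [-1.7999e+02 -6.0000e-02  1.6907e+02] F [-1.6 -0.2  0.4] T [-0.12  0.25 -0.03] w7.81 q6 -102.2
```

>>> play_rows(plan=[[[0,0,0,0,0,-2],[0,0,0,0,0,0]]])

```text
clock: 9.08
tcp_pos: [509.5, -191.3, 186.8]
eef_rot: [-180.0, -0.0, 170.8]
ft_force: [-1.2, -2.7, -0.9]
gripper_width: 8.2
```

```bash
python3 -c "
from h import *
st()
cv2.imwrite('pics/side7.png',r.capture('side')[:,:,::-1])
s=cv2.imread('pics/side7.png')[135:175,292:340]
cv2.imwrite('pics/a7.png',cv2.resize(s,None,fx=16,fy=14.5,interpolation=cv2.INTER_CUBIC))
st()"
```

```text
t9.08 tcp [ 509.55 -191.26  186.78] rot [-1.7995e+02 -5.0000e-02  1.7084e+02] F [-1.2 -2.7 -0.9] T [-0.57  0.26 -0.06] w8.21 q6 -104.0
t9.13 tcp [ 509.54 -191.22  186.81] rot [-1.7995e+02 -5.0000e-02  1.7079e+02] F [-1.4 -2.7 -1.7] T [-0.67  0.31  0.04] w7.80 q6 -103.9
```

View pics/a7.png

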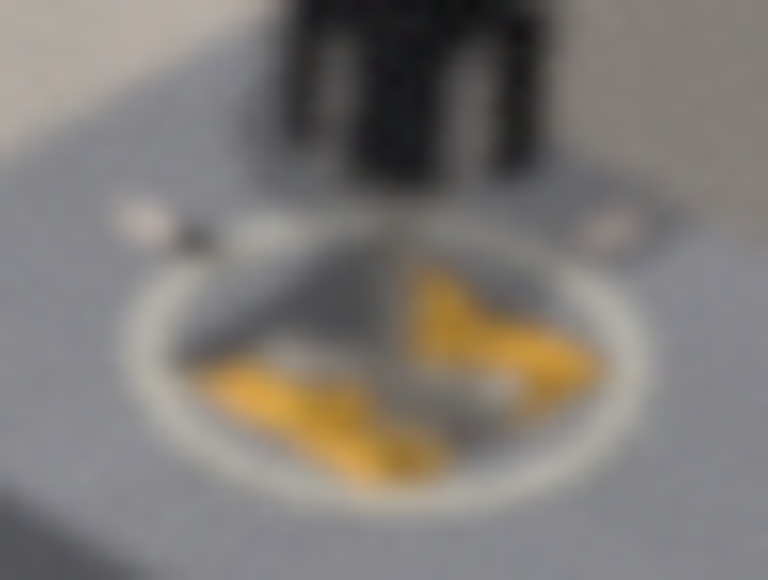

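>>> play_rows(plan=[[[0,0,0,0,0,6],[0,0,0,0,0,6],[0,0,0,0,0,6],[0,0,0,0,0,6],[0,0,0,0,0,6],[0,0,0,0,0,2],[0,0,0,0,0,0]]])

```text
clock: 9.72
tcp_pos: [510.0, -190.4, 187.0]
eef_rot: [180.0, -0.0, 138.8]
ft_force: [-0.4, 0.6, 1.1]
gripper_width: 7.8
```

>>> play_rows(plan=[[[0,0,0,0,0,6],[0,0,0,0,0,6],[0,0,0,0,0,6],[0,0,0,0,0,6],[0,0,0,0,0,6],[0,0,0,0,0,2],[0,0,0,0,0,0]]])

```text
clock: 10.3
tcp_pos: [509.5, -191.0, 186.8]
eef_rot: [-179.9, 0.0, 106.9]
ft_force: [-0.9, -3.0, -1.6]
gripper_width: 8.0
```

```bash
python3 -c "
from h import *
st()
cv2.imwrite('pics/side8.png',r.capture('side')[:,:,::-1])
s=cv2.imread('pics/side8.png')[135:175,292:340]
cv2.imwrite('pics/a8.png',cv2.resize(s,None,fx=16,fy=14.5,interpolation=cv2.INTER_CUBIC))
st()"
```

```text
t10.30 tcp [ 509.55 -190.96  186.81] rot [-179.94    0.    106.9 ] F [-0.9 -3.  -1.6] T [-0.52  0.3   0.01] w8.02 q6 -40.0
t10.35 tcp [ 509.62 -191.02  186.87] rot [-1.7995e+02  1.0000e-02  1.0700e+02] F [-0.5 -2.3 -1.5] T [-0.52  0.19 -0.04] w7.75 q6 -40.1
```

View pics/a8.png

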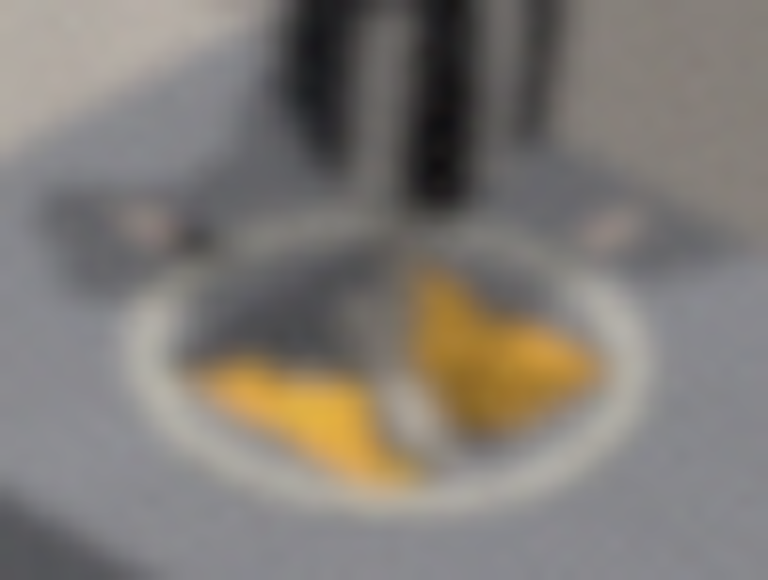

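>>> play_rows(plan=[[[0,0,0,0,0,-6],[0,0,0,0,0,-6],[0,0,0,0,0,-6],[0,0,0,0,0,-6],[0,0,0,0,0,-6],[0,0,0,0,0,-2],[0,0,0,0,0,0]]])

```text
clock: 10.93
tcp_pos: [510.2, -190.6, 187.3]
eef_rot: [179.9, 0.0, 139.0]
ft_force: [0.2, -0.3, -1.6]
gripper_width: 7.7
```

>>> play_rows(plan=[[[0,0,0.1,0,0,0],[0,0,0.1,0,0,0],[0,0,0.1,0,0,0],[0,0,0,0,0,0]]])

```text
clock: 11.27
tcp_pos: [509.8, -190.8, 183.8]
eef_rot: [-180.0, -0.0, 138.9]
ft_force: [0.1, -0.4, -0.5]
gripper_width: 8.0
```

The key is past the pins (z 183.8 with no force). Continuing down to the cylinder slot.

>>> play_rows(plan=[[[0,0,0.1,0,0,0],[0,0,0.1,0,0,0],[0,0,0.1,0,0,0],[0,0,0,0,0,0]]])

```text
clock: 11.6
tcp_pos: [509.8, -190.8, 180.9]
eef_rot: [-180.0, -0.0, 138.9]
ft_force: [-0.5, 0.2, -0.8]
gripper_width: 7.6
```

>>> play_rows(plan=[[[0,0,0.1,0,0,0],[0,0,0.1,0,0,0],[0,0,0,0,0,0]]])

```text
clock: 11.85
tcp_pos: [509.8, -190.9, 178.9]
eef_rot: [-180.0, -0.0, 138.9]
ft_force: [0.4, 0.1, -0.7]
gripper_width: 7.9
```

>>> play_rows(plan=[[[0,0,0.1,0,0,0],[0,0,0.1,0,0,0],[0,0,0,0,0,0]]])

```text
clock: 12.1
tcp_pos: [509.8, -190.8, 176.9]
eef_rot: [-180.0, -0.0, 138.9]
ft_force: [0.1, 0.3, -0.2]
gripper_width: 7.4
```

>>> play_rows(plan=[[[0,0,0.1,0,0,0],[0,0,0.1,0,0,0],[0,0,0.1,0,0,0],[0,0,0.1,0,0,0],[0,0,0.1,0,0,0],[0,0,0,0,0,0]]])

```text
clock: 12.6
tcp_pos: [509.8, -190.8, 171.9]
eef_rot: [-180.0, -0.0, 138.9]
ft_force: [-0.2, 1.2, -1.2]
gripper_width: 7.6
```

>>> play_rows(plan=[[[0,0,0.1,0,0,0],[0,0,0.1,0,0,0],[0,0,0.1,0,0,0],[0,0,0,0,0,0]]])

```text
clock: 12.93
tcp_pos: [510.0, -190.9, 169.4]
eef_rot: [-180.0, 0.0, 138.9]
ft_force: [-0.5, 1.0, 1.2]
gripper_width: 7.7
```

>>> play_rows(plan=[[[0,0,0.1,0,0,0],[0,0,0,0,0,0],[0,0,0,0,0,0]]])

```text
clock: 13.18
tcp_pos: [510.1, -191.0, 169.4]
eef_rot: [180.0, 0.0, 138.9]
ft_force: [-2.0, 1.2, 7.3]
gripper_width: 7.6
```

```bash
python3 -c "
from h import *
st()"
```

```text
t13.18 tcp [ 510.14 -191.    169.38] rot [1.7999e+02 2.0000e-02 1.3894e+02] F [-2.   1.2  7.3] T [0.19 0.53 0.02] w7.59 q6 -72.1
```

Home: contact at z 169.4, 16.5 mm below the pin contact, as expected. Now turning clockwise.

>>> play_rows(plan=[[[0,0,0,0,0,4],[0,0,0,0,0,4],[0,0,0,0,0,4],[0,0,0,0,0,4],[0,0,0,0,0,4],[0,0,0,0,0,4],[0,0,0,0,0,0]]], squeeze=110)

```text
clock: 13.77
tcp_pos: [510.1, -191.5, 169.4]
eef_rot: [-180.0, 0.1, 114.8]
ft_force: [-2.8, -0.4, 5.0]
gripper_width: 7.4
```

```bash
python3 -c "
from h import *
st()"
```

```text
t13.77 tcp [ 510.11 -191.46  169.4 ] rot [-1.7999e+02  8.0000e-02  1.1479e+02] F [-2.8 -0.4  5. ] T [-0.12  0.56  0.01] w7.38 q6 -47.9
```

>>> play_rows(plan=[[[0,0,0,0,0,5],[0,0,0,0,0,5],[0,0,0,0,0,5],[0,0,0,0,0,5],[0,0,0,0,0,5],[0,0,0,0,0,5],[0,0,0,0,0,0]]])

```text
clock: 14.35
tcp_pos: [510.1, -191.5, 169.4]
eef_rot: [180.0, 0.1, 84.8]
ft_force: [-2.8, -0.9, 5.3]
gripper_width: 7.2
```

```bash
python3 -c "
from h import *
st()"
```

```text
t14.35 tcp [ 510.11 -191.45  169.38] rot [1.7997e+02 7.0000e-02 8.4750e+01] F [-2.8 -0.9  5.3] T [-0.17  0.58 -0.06] w7.24 q6 -17.9
```

54° so far, with low forces. Turning 41° more.

>>> play_rows(plan=[[[0,0,0,0,0,5],[0,0,0,0,0,5],[0,0,0,0,0,5],[0,0,0,0,0,5],[0,0,0,0,0,5],[0,0,0,0,0,5],[0,0,0,0,0,0]]])

```text
clock: 14.93
tcp_pos: [510.2, -191.5, 169.4]
eef_rot: [179.9, 0.0, 54.8]
ft_force: [-2.4, -0.6, 6.0]
gripper_width: 7.2
```

>>> play_rows(plan=[[[0,0,0,0,0,5],[0,0,0,0,0,5],[0,0,0,0,0,2],[0,0,0,0,0,0],[0,0,0,0,0,0]]])

```text
clock: 15.35
tcp_pos: [510.2, -191.5, 169.4]
eef_rot: [179.9, 0.0, 43.0]
ft_force: [-2.3, -1.1, 5.2]
gripper_width: 7.6
```

```bash
python3 -c "
from h import *
st()
for n in('side','top'):cv2.imwrite(f'pics/{n}9.png',r.capture(n)[:,:,::-1])
t=cv2.imread('pics/top9.png')[215:265,340:390];s=cv2.imread('pics/side9.png')[130:180,292:342]
cv2.imwrite('pics/a9.png',cv2.resize(np.hstack([t,s]),None,fx=8,fy=8,interpolation=cv2.INTER_CUBIC))
st()"
```

```text
t15.35 tcp [ 510.22 -191.48  169.38] rot [1.7992e+02 2.0000e-02 4.2960e+01] F [-2.3 -1.1  5.2] T [-0.22  0.5   0.04] w7.57 q6 23.9
t15.45 tcp [ 510.21 -191.5   169.37] rot [1.7992e+02 2.0000e-02 4.2960e+01] F [-2.2 -1.3  6.2] T [-0.16  0.49  0.02] w7.46 q6 23.9
```

View pics/a9.png

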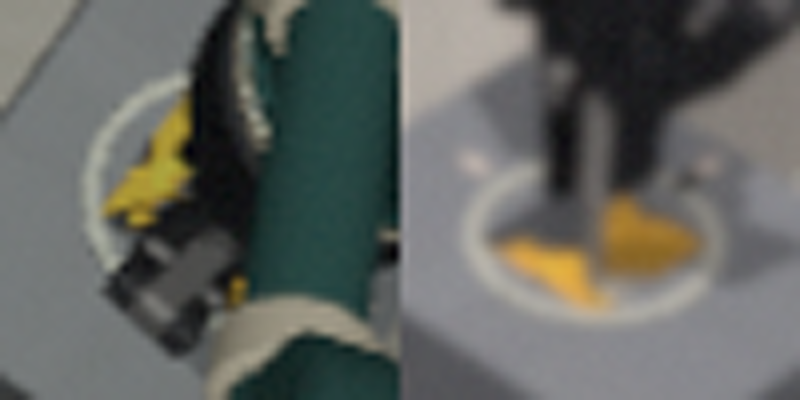

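View pics/side9.png

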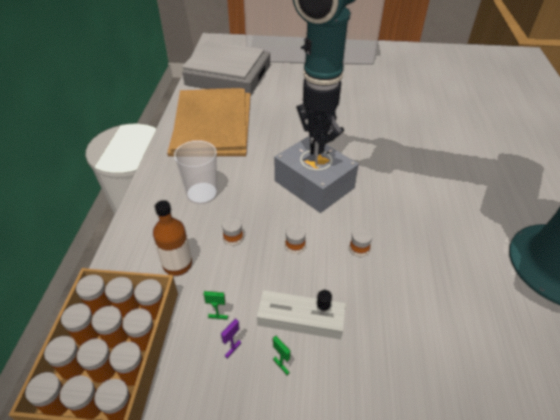

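The black pointer now sits at crop (690,180), beside the second white mark, so the cylinder is turned about 90°. The round key still stands at (324,299), and the jars, bottle and beaker are where they were. Handing in.

```bash
python3 -c "
from h import *
print(r.hand_in());st()"
```

```text
the job is handed in; nothing more can be done
None
the job is handed in; nothing more can be done
```

I took the flat-handled key from the stand, pushed it into the keyway and rocked it 32° each way to free the pins. I then pushed it home, turned it 96° clockwise and handed the job in while still holding it there (last clock reading 15.45 s of 45 s). No verdict was reported.

- **Home:** the key met the floor at TCP height 169.4 mm. That is 16.5 mm below where the pins stopped it, as the given depths say it should be. I held it there about 0.3 s before turning.
- **Turned and held:** in the last side picture the dial pointer stands at the quarter-turn mark. The gripper was set to 110 N and the key was pressed down with about 5–6 N. I read the cylinder's turn only from the pointer and the tool's yaw, not from a joint reading.
- **Bystanders:** the round key still stands in its slot, and the jars, bottle and beaker look unmoved in the last side picture.
- **Disagreements:**
  - The two cameras placed the keyway about 2 mm apart. I used the average and checked it by eye against the bit.
  - Single TCP readings in free air scattered by about 1–2 mm.
  - The gripper opening read 7.2–8.2 mm on the 9 mm handle.

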